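Change the reel on the wire stand and cap it

ROBOT

A 6-joint arm with a two-finger parallel gripper is mounted at the origin on the work surface. World frame = base frame: x ahead of the robot, y to its left, z up, the work surface at z = 0. Lengths are in m, angles in rad, forces in N, time in s.
With the tool pointing down it reaches from about 0.375 to 0.9 m from the base axis. Payload 3.1 kg.
Tool frame: the origin (TCP) lies between the finger pads; the fingertips stand 19 mm ahead of it and the grasp point (between the pads) is the TCP; z points along the fingers, y is the direction in which the jaws open and shut (so a half turn about z gives the same grasp; the last joint's range is limited). The gripper opens to 87 mm and grips with 3 to 60 N. Pads are 19 mm wide; open, the fingers measure 117 mm over their backs; the gripper's body (75 mm by 190 mm) begins 51 mm behind the grasp point.
Start: joints at [-1.367, 0.527, 1.433, -0, 1.181, -0.178], TCP at [0.233, -0.58, 0.242] pointing down, gripper open.
Joint ranges: [-3.08, 3.08], [-0.75, 2.2], [0.22, 2.44], [-1.43, 4.57], [0, 2.65], [-2.85, 2.85]. Speed limits (rad/s): [2.79, 2.79, 3.14, 3.14, 3.14, 3.14].

INTERFACE

Orientations are given as [roll, pitch, yaw] about the fixed x, y, z axes, in that order (R = Rz(yaw) Ry(pitch) Rx(roll)).
In Python, from rig import env gives the robot as it stands. Calls block until the motion is done:
- env.move_pose(position, orientation): joint-space move of the TCP to a pose.
- env.line_to(position, feed=0.15, attitude=None, force_limit=None): straight line of the TCP; attitude=None keeps the orientation; feed is the mean speed in m/s. With force_limit (N) it stops when the force on the tool has changed by that much, and returns True; else False.
- env.move_joints(angles): joint-space move.
- env.command_gripper(opening, grasp_force=None): finger opening in m; grasp_force is the grip in N (None keeps the last); returns when the fingers have stopped.
- env.wait(seconds).
- env.ik(position, orientation): joint angles nearest the present ones, or None.
- env.capture(name): name is "side" or "top"; returns a dict with "image" (384x512x3 uint8, red, green, blue), "depth" (384x512 float32, m along the optical axis (not along the pixel's ray), 0 where there is no reading), "K" (3x3 intrinsics, pixels), "k1" (the pictures are not rectified: a ray, as slopes to the right and down, at radius r is drawn at 1 + k1 r^2 times it, then the intrinsics apply), "R" (3x3) and "t" (3): a world point X has camera coordinates R X + t. Camera axes: x right, y down, z forward; pixel columns grow to the right and rows downward; lengths in m; the calibration is good to about 2 mm. A picture is of the moment at which its call begins.
A pose or a line that the arm cannot do raises env.MotionError and nothing moves.
- env.sign_off(): hands the job in, once; it reports no verdict.
Readings, each from a call of its own:
- env.current_time_s(): time.
- env.current_joints(): joint angles.
- env.current_joint_velocities(): joint speeds.
- env.current_effort(): joint torques, N m.
- env.current_eef_pos(): TCP position.
- env.current_orientation(): TCP orientation.
- env.current_ft_force(): force on the tool from outside, world axes, zero at the start.
- env.current_ft_torque(): the same for the moment, N m.
- env.current_width(): finger opening in m.
Only numpy, scipy, OpenCV 4.12 (cv2) and the standard library are available. Lean on these libraries where they do the work, as an engineer would, in place of code of your own. Each camera call takes 0.05 s, during which the arm holds its last target.

TASK

Change the reel on the wire stand: lift the empty black reel off the threaded spindle into the grey tray, slide a full copper reel all the way down over the spindle, then set the grey cap squarely on top, turn it backward (counter-clockwise seen from above) until it drops into the thread start, and screw it clockwise fully home. Slide every other full reel all the way down over a post of the two-post spare rack, one reel to a post, at whatever point you like, and leave the other things on the bench where they are.

Things in the scene. Friction and masses are not known exactly. Their poses are not given: they have to be found in the camera images.
- stand: the wire stand (all sizes here in mm), fixed: round dark steel base 110 across, 12 high, with an upright aluminium spindle in its middle, 36 across (2.5 clearance all round in a reel's bore), threaded at the top; origin under the base's centre at table height, z up. A reel all the way down rests on the base, its centre 42 above the table, its top at 72.
- spindle_tip (a point): tip of the spindle, 99 above the table. Below it a smooth core 26 across with tapered tip, then a coarse three-start thread from 89 down to 73: ridges 36 across with flat tops at 89, gaps (thread starts) 42 degrees wide every 120 degrees. Stops 2.5 high on the ridges bar clockwise turning of a cap lying on top. Clockwise from above screws down, 3.13 per rad.
- rack: the spare rack, fixed: dark steel base 200 x 80 x 12 high, with two plain aluminium posts 34 across, 124 apart along its x, pointed at the top; origin under the base's centre, x along the base. A reel all the way down has its centre 42 above the table.
- post_a (a point): tip centre of one rack post, 80 above the table
- post_b (a point): tip centre of the other rack post, 80 above the table
- tray: the grey open tray, fixed, 130 x 130, walls 30 high and 4 thick, floor 4 thick; origin under its centre, x and y along its sides
- reel1_mid (a point): centre (half-way up) of full reel 1, standing upright on the table: black flanged reel wound with copper wire, 66 mm across, 60 high, through bore 41 across, 0.3 kg; z along the bore, up. Grip it across its outside, anywhere in the upper half. All alike; two or three are present.
- reel2_mid (a point): centre (half-way up) of full reel 2, standing upright on the table: black flanged reel wound with copper wire, 66 mm across, 60 high, through bore 41 across, 0.3 kg; z along the bore, up. Grip it across its outside, anywhere in the upper half. All alike; two or three are present.
- reel3_mid (a point): centre (half-way up) of full reel 3, standing upright on the table: black flanged reel wound with copper wire, 66 mm across, 60 high, through bore 41 across, 0.3 kg; z along the bore, up. Grip it across its outside, anywhere in the upper half. All alike; two or three are present.
- empty_mid (a point): centre (half-way up) of the empty reel, which starts on the spindle: bare black reel 66 across its two flanges, 60 high, bore 41, hub 50 across, 0.06 kg; the top flange is 12 thick (48 to 60 above its underside): grip it there. The spindle stands 27 above this reel's top. z along the bore, up.
- cap_mid (a point): centre (half-way up) of the screw cap: grey ribbed round cap 52 mm across, 54 high, closed above, open below, standing mouth down, 0.1 kg; grip across its upper half. This point is 115 above the table when set on the ridges (117.5 on the stops), 104 to 105 once dropped into the thread start, 100 when screwed fully home.
- cap_top (a point): middle of the cap's top face. Hidden inside, at no stated angle, are three lugs 120 degrees apart. Set on the ridges, a backward turn of at most 2.1 rad brings the 10 drop (a band about 0.4 rad wide; keep hold and press lightly down: let go half-dropped, it may tilt); from there 1.1 to 1.7 rad clockwise, sinking 3.13 per rad, takes it home to a firm stop.
- screwdriver: a black-handled screwdriver, 160 long, between robot and stand; a bystander, origin under its middle
- pliers: pliers with black handles, 135 long, at the robot's right; a bystander, origin under its middle
- board: a green circuit board, 100 x 70; a bystander, origin under its middle
- tape: a flat roll of brown tape, 72 across and 19 high (not a reel); a bystander, origin under its middle
- tin: a low brass tin, 68 across, 30 high; a bystander, origin under its middle
- meter: a black handheld multimeter, 150 x 75 x 34; a bystander, origin under its middle
- flux: an amber bottle, 40 across, 85 high; a bystander, origin under its middle
Mind the look-alikes: they are no part of the job. What is shaped like the part that bears cap_mid but white is not meant.

How it is judged:
On the way, in this order (a step that is already met when the one before it is completed fails the run):
1. the empty reel is in the tray (x of empty_mid in the frame of tray between -0.055 and 0.055 m and y of empty_mid in the frame of tray between -0.055 and 0.055 m and height (world z) of empty_mid below 0.045 m), for 0.3 s.
2. a full reel is all the way down on the spindle (((horizontal distance between reel1_mid and stand below 0.006 m and height (world z) of reel1_mid below 0.046 m and angle between reel1_mid's own z axis and vertical below 0.08 rad) or (horizontal distance between reel2_mid and stand below 0.006 m and height (world z) of reel2_mid below 0.046 m and angle between reel2_mid's own z axis and vertical below 0.08 rad) or (horizontal distance between reel3_mid and stand below 0.006 m and height (world z) of reel3_mid below 0.046 m and angle between reel3_mid's own z axis and vertical below 0.08 rad))), for 0.3 s.
3. the cap has dropped into the thread start on the spindle (z of cap_mid in the frame of stand below 0.109 m and horizontal distance between cap_mid and stand below 0.005 m and angle between cap_mid's own z axis and vertical below 0.07 rad and ((horizontal distance between reel1_mid and stand below 0.006 m and height (world z) of reel1_mid below 0.046 m and angle between reel1_mid's own z axis and vertical below 0.08 rad) or (horizontal distance between reel2_mid and stand below 0.006 m and height (world z) of reel2_mid below 0.046 m and angle between reel2_mid's own z axis and vertical below 0.08 rad) or (horizontal distance between reel3_mid and stand below 0.006 m and height (world z) of reel3_mid below 0.046 m and angle between reel3_mid's own z axis and vertical below 0.08 rad))), for 0.1 s.
4. the cap is screwed fully home (z of cap_mid in the frame of stand below 0.1015 m and horizontal distance between cap_mid and stand below 0.005 m and angle between cap_mid's own z axis and vertical below 0.07 rad), for 0.2 s.
At the end, for the whole second after the job is handed in: Empty reel in the tray; one full reel fully down on the spindle (within 6 mm, upright, centre below 46 mm); cap level and screwed home (centre below 101.5 mm above the stand's underside); every other full reel fully down on its own rack post (within 7 mm, centre below 46 mm); all at rest (all of step 1 and all of step 4 and ((horizontal distance between reel1_mid and stand below 0.006 m and height (world z) of reel1_mid below 0.046 m and angle between reel1_mid's own z axis and vertical below 0.08 rad) or (horizontal distance between reel2_mid and stand below 0.006 m and height (world z) of reel2_mid below 0.046 m and angle between reel2_mid's own z axis and vertical below 0.08 rad) or (horizontal distance between reel3_mid and stand below 0.006 m and height (world z) of reel3_mid below 0.046 m and angle between reel3_mid's own z axis and vertical below 0.08 rad)) and ((horizontal distance between reel1_mid and stand below 0.006 m and height (world z) of reel1_mid below 0.046 m and angle between reel1_mid's own z axis and vertical below 0.08 rad) or (horizontal distance between reel1_mid and post_a below 0.007 m and height (world z) of reel1_mid below 0.046 m and angle between reel1_mid's own z axis and vertical below 0.08 rad) or (horizontal distance between reel1_mid and post_b below 0.007 m and height (world z) of reel1_mid below 0.046 m and angle between reel1_mid's own z axis and vertical below 0.08 rad)) and ((horizontal distance between reel2_mid and stand below 0.006 m and height (world z) of reel2_mid below 0.046 m and angle between reel2_mid's own z axis and vertical below 0.08 rad) or (horizontal distance between reel2_mid and post_a below 0.007 m and height (world z) of reel2_mid below 0.046 m and angle between reel2_mid's own z axis and vertical below 0.08 rad) or (horizontal distance between reel2_mid and post_b below 0.007 m and height (world z) of reel2_mid below 0.046 m and angle between reel2_mid's own z axis and vertical below 0.08 rad)) and ((horizontal distance between reel3_mid and stand below 0.006 m and height (world z) of reel3_mid below 0.046 m and angle between reel3_mid's own z axis and vertical below 0.08 rad) or (horizontal distance between reel3_mid and post_a below 0.007 m and height (world z) of reel3_mid below 0.046 m and angle between reel3_mid's own z axis and vertical below 0.08 rad) or (horizontal distance between reel3_mid and post_b below 0.007 m and height (world z) of reel3_mid below 0.046 m and angle between reel3_mid's own z axis and vertical below 0.08 rad)) and linear speed of each of reel1, reel2, reel3, empty, cap below 0.02 m/s); the robot touches nothing.
It fails at once if a bystander (screwdriver, pliers, circuit board, tape, tin, multimeter, bottle) is moved more than 4 cm (distance of any of screwdriver, pliers, board, tape, tin, meter, flux from where it was at the start of the episode above 0.04 m).
Of reel1, reel2, reel3 only 2 to 3 are there at a start; the rules pass over those that are not, and their reading is None.
At some moment in a run one of reel1, reel2, reel3, cap may be knocked a few centimetres aside while the robot is not near it.
It also fails if it takes over 192 s, if anything falls off the work surface, if the arm or the gripper's body presses on something with over 40 N, if the wrist force passes 120 N, or if a joint passes its speed limit or range.

## Working session

There is one attempt and no reset: what is moved stays moved. The work goes in short steps, each a Python script; the robot and the scene stay as the last script left them, time stands still between calls to the robot, and variables do not carry over. Pictures are saved under pics/ and viewed, and the job is handed in when it is done.

```bash
ls; mkdir -p pics; python3 - <<'E'
from rig import env
import cv2,numpy as np
for n in("top","side"):
    c=env.capture(n); cv2.imwrite(f"pics/{n}0.png",cv2.resize(c["image"][:,:,::-1],(800,600),interpolation=cv2.INTER_CUBIC))
    np.savez(f"{n}0.npz",**c); print(n,c["K"],c["k1"],c["R"],c["t"])
print(env.current_time_s())
E
```

```text
pics
top [[431.1253929    0.         257.7607354 ]
 [  0.         431.1253929  188.14292725]
 [  0.           0.           1.        ]] -0.15927214560746586 [[-0.01181537 -0.99968634  0.02208203]
 [-0.99711784  0.01012415 -0.07518991]
 [ 0.07494276 -0.02290678 -0.9969247 ]] [0.02897577 0.56017533 1.14784157]
side [[490.90481444   0.         252.79066286]
 [  0.         490.90481444 191.03282968]
 [  0.           0.           1.        ]] 0.00046246814714626214 [[-0.9912203  -0.13094816 -0.01830029]
 [-0.06975629  0.63548754 -0.76895361]
 [ 0.11232267 -0.76092586 -0.63904261]] [0.56099641 0.1106501  1.69900896]
0.1
```

View pics/top0.png

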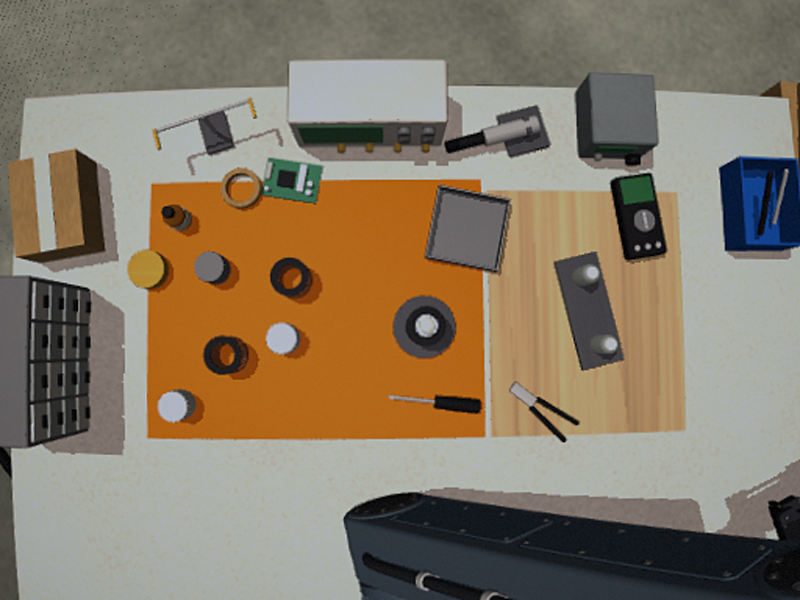

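View pics/side0.png

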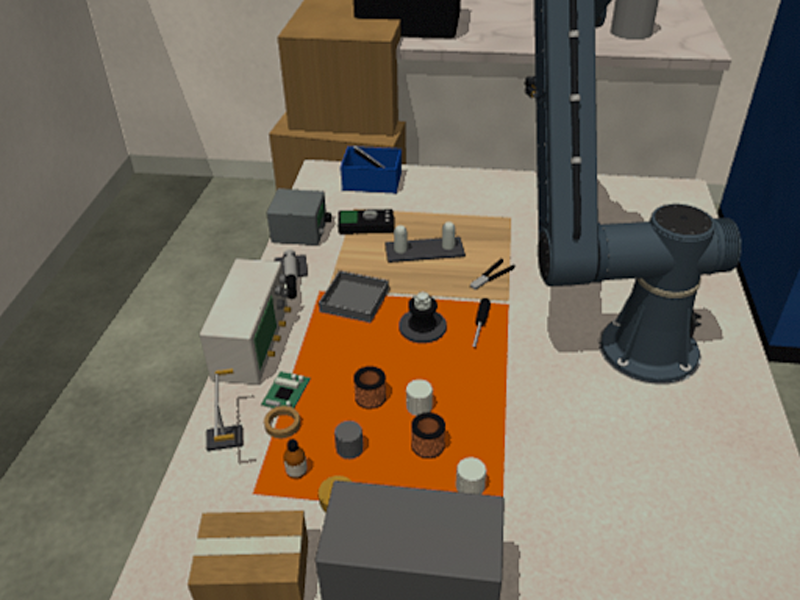

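The top view (800x600 scale) shows these candidates:

- **Full reels:** dark rings with copper at (291,278) and (226,354). The tape at (241,188) and the tin at (147,269) are not reels.
- **Grey cap:** (211,267). The white look-alikes are at (282,338) and (176,405).
- **Empty reel:** on the spindle at (425,325).
- **Tray:** (468,229).
- **Rack posts:** around (588,275) and (606,345).

Next I'll take close crops and measure.

```bash
cat > h.py <<'E'
import numpy as np, cv2
def norm(c,uv):
    uv=np.asarray(uv,float).reshape(-1,2); K=c["K"]
    d=np.array([float(c["k1"]),0,0,0])
    return cv2.undistortPointsIter(uv.reshape(-1,1,2),K,d,None,None,(cv2.TERM_CRITERIA_COUNT|cv2.TERM_CRITERIA_EPS,40,1e-9)).reshape(-1,2)
def plane(c,uv,z):
    n=norm(c,uv); r=np.c_[n,np.ones(len(n))]@c["R"]; o=-c["R"].T@c["t"]
    return o+r*((z-o[2])/r[:,2])[:,None]
def cloud(c):
    h,w=c["depth"].shape; v,u=np.mgrid[:h,:w]
    n=norm(c,np.c_[u.ravel(),v.ravel()]); d=c["depth"].ravel()
    X=(np.c_[n,np.ones(len(n))]*d[:,None]-c["t"])@c["R"]
    X[d==0]=np.nan
    return X.reshape(h,w,3)
def proj(c,X):
    p=np.atleast_2d(X)@c["R"].T+c["t"]; n=p[:,:2]/p[:,2:]; r2=(n**2).sum(1,keepdims=True)
    n=n*(1+float(c["k1"])*r2); return n*[c["K"][0,0],c["K"][1,1]]+c["K"][:2,2]
def circ(P):
    A=np.c_[2*P[:,:2],np.ones(len(P))]; s=np.linalg.lstsq(A,(P[:,:2]**2).sum(1),rcond=None)[0]
    return s[0],s[1],np.sqrt(s[2]+s[0]**2+s[1]**2)
E
python3 - <<'E'
from h import *
for n in("top","side"):
    c=dict(np.load(f"{n}0.npz")); X=cloud(c)
    print(n)
    for name,(u,v) in dict(A=(291,278),B=(226,354),cap=(211,267),w1=(282,338),w2=(176,405),stand=(425,325),p1=(588,275),p2=(606,345),tray=(468,229)).items():
        if n=="side":continue
        u,v=int(u*.64),int(v*.64); P=X[v-14:v+15,u-14:u+15].reshape(-1,3); P=P[~np.isnan(P[:,0])]
        print(name,np.round(np.nanpercentile(P[:,2],[5,50,90,99]),4))
    if n=="top":
        Z=X[:,:,2]
        for lo,hi in((.045,.075),(.075,.12),(.02,.045)):
            m=((Z>lo)&(Z<hi)).astype(np.uint8)
            k,l,s,ce=cv2.connectedComponentsWithStats(m)
            for i in range(1,k):
                if 30<s[i,4]<3000:
                    P=X[l==i]; (x,y),r=cv2.minEnclosingCircle(P[:,:2].astype(np.float32)); print(lo,np.round(ce[i]/.64),s[i,4],"mean",P.mean(0).round(4),"mec",round(x,4),round(y,4),round(r,4))
t=cv2.imread("pics/top0.png")[170:450,120:640]; cv2.imwrite("pics/crop0.png",cv2.resize(t,None,fx=1.5,fy=1.5))
E
```

```text
top
A [-0.0024  0.0048  0.0608  0.064 ]
B [-0.0021  0.0216  0.0612  0.0642]
cap [-0.0025  0.004   0.0552  0.0581]
w1 [-0.0027  0.0029  0.0553  0.0579]
w2 [-0.0025  0.0045  0.0549  0.0577]
stand [0.009  0.0694 0.0918 0.1001]
p1 [-0.0011  0.0116  0.0739  0.0816]
p2 [-0.0012  0.0119  0.0746  0.0823]
tray [-0.0003  0.0036  0.0065  0.0087]
0.045 [599. 131.] 263 mean [ 0.8425 -0.3256  0.0608] mec 0.8707 -0.3563 0.0847
0.045 [520. 125.] 76 mean [ 0.8562 -0.1878  0.0465] mec 0.8567 -0.1863 0.0339
0.045 [492. 133.] 36 mean [ 0.84   -0.1372  0.0467] mec 0.8409 -0.1377 0.0158
0.045 [357. 138.] 282 mean [0.8265 0.0991 0.0611] mec 0.8251 0.091 0.117
0.045 [ 78. 214.] 366 mean [0.7046 0.5896 0.0597] mec 0.7203 0.6388 0.1074
0.045 [739. 206.] 324 mean [ 0.7093 -0.5829  0.0604] mec 0.7179 -0.6158 0.0886
0.045 [787. 193.] 386 mean [ 0.7363 -0.6837  0.06  ] mec 0.7202 -0.6433 0.0928
0.045 [778. 202.] 40 mean [ 0.7183 -0.6633  0.0607] mec 0.7183 -0.6641 0.0196
0.045 [175. 217.] 116 mean [0.6951 0.414  0.0571] mec 0.6988 0.42 0.0201
0.045 [763. 214.] 56 mean [ 0.6957 -0.6306  0.059 ] mec 0.6953 -0.6288 
[... 2355 characters left out ...]
282] mec 0.6754 -0.0914 0.0909
0.02 [183. 220.] 48 mean [0.6924 0.4062 0.0354] mec 0.698 0.4181 0.0205
0.02 [146. 268.] 497 mean [0.6095 0.4741 0.0298] mec 0.6102 0.4749 0.0356
0.02 [222. 272.] 48 mean [0.6017 0.3349 0.0329] mec 0.6071 0.349 0.0264
0.02 [577. 278.] 34 mean [ 0.5845 -0.2821  0.0326] mec 0.5866 -0.2887 0.0158
0.02 [ 84. 362.] 416 mean [0.4462 0.5855 0.0321] mec 0.451 0.5924 0.1289
0.02 [240. 352.] 44 mean [0.462  0.3031 0.0325] mec 0.4606 0.3149 0.0298
0.02 [217. 355.] 42 mean [0.4573 0.3443 0.0326] mec 0.4593 0.3323 0.0203
0.02 [186. 402.] 57 mean [0.3772 0.3978 0.0324] mec 0.3729 0.4118 0.0271
0.02 [457. 403.] 214 mean [ 0.3702 -0.0689  0.0238] mec 0.3719 -0.0687 0.0406
side
```

View pics/crop0.png

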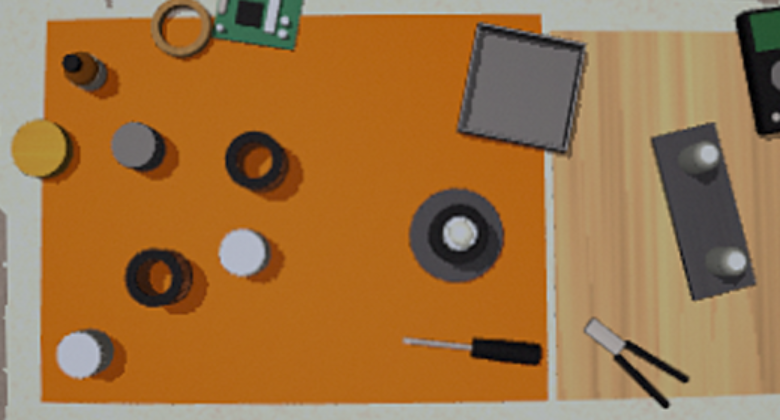

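The crop confirms the choice. Crop pixels: grey cap (138,145), full reels (256,160) and (158,277), white look-alikes (243,252) and (84,354). Next I'll cross-check with the side camera.

```bash
python3 - <<'E'
from h import *
S={"A":(.5896,.215,.06,.033),"B":(.459,.329,.06,.033),"cap":(.6088,.3545,.054,.026),"w1":(.4866,.2287,.054,.026),"emp":(.5036,-.0124,.072,.033),"base":(.5036,-.0124,.012,.055),"tin":(.6102,.4749,.03,.034),"pa":(.589,-.2935,.07,.017),"pb":(.4695,-.3215,.07,.017)}
for n in("top","side"):
    c=dict(np.load(f"{n}0.npz")); X=cloud(c); Xf=X.reshape(-1,3)
    for k,(x,y,z,r) in S.items():
        d=np.hypot(Xf[:,0]-x,Xf[:,1]-y); tol=.005 if k not in("pa","pb") else .008
        P=Xf[(d<r+.012)&(abs(Xf[:,2]-z)<tol)]
        if len(P)<8: print(n,k,len(P)); continue
        hull=cv2.convexHull(P[:,:2].astype(np.float32)).reshape(-1,2)
        print(n,k,len(P),P.mean(0).round(4),"mec",np.round([*cv2.minEnclosingCircle(P[:,:2].astype(np.float32))[0]],4),"hullcirc",np.round(circ(hull),4))
c=dict(np.load("top0.npz"));X=cloud(c);Xf=X.reshape(-1,3)
# tray outer rect & rack base
m=(np.hypot(Xf[:,0]-.677,Xf[:,1]+.0925)<.11)&(Xf[:,2]>.022)&(Xf[:,2]<.036)
print(cv2.minAreaRect((Xf[m,:2]*1000).astype(np.float32)))
m=(np.hypot(Xf[:,0]-.53,Xf[:,1]+.308)<.12)&(abs(Xf[:,2]-.012)<.004)
print(cv2.minAreaRect((Xf[m,:2]*1000).astype(np.float32)))
from rig import env
print(env.current_joints(),env.current_orientation(),env.current_width())
E
```

```text
top A 286 [0.5895 0.2164 0.0597] mec [0.5896 0.2148] hullcirc [0.5893 0.2155 0.0321]
top B 300 [0.4585 0.33   0.0598] mec [0.4591 0.3289] hullcirc [0.459  0.3291 0.0327]
top cap 303 [0.6091 0.354  0.0538] mec [0.6096 0.3542] hullcirc [0.6091 0.3546 0.0262]
top w1 285 [0.4864 0.2289 0.0539] mec [0.4867 0.2289] hullcirc [0.4862 0.2292 0.0258]
top emp 313 [ 0.5035 -0.0122  0.0716] mec [ 0.5036 -0.0124] hullcirc [ 0.5035 -0.0124  0.0323]
top base 727 [ 0.5022 -0.0105  0.0117] mec [ 0.5036 -0.0124] hullcirc [ 0.5036 -0.0124  0.0542]
top tin 474 [0.6098 0.4746 0.0299] mec [0.6102 0.4749] hullcirc [0.6099 0.4751 0.0345]
top pa 81 [ 0.5877 -0.2909  0.0727] mec [ 0.5894 -0.2947] hullcirc [ 0.5893 -0.2943  0.0165]
top pb 90 [ 0.4688 -0.3186  0.0727] mec [ 0.4688 -0.3225] hullcirc [ 0.4692 -0.3219  0.0168]
side A 172 [0.5912 0.2185 0.0595] mec [0.5895 0.2172] hullcirc [0.5903 0.2173 0.0335]
side B 204 [0.4593 0.3304 0.0599] mec [0.4573 0.3304] hullcirc [0.4592 0.3301 0.0334]
side cap 195 [0.61   0.358  0.0538] mec [0.6094 0.3576] hullcirc [0.61   0.3569 0.0263]
side w1 165 [0.4874 0.2329 0.0538
[... 202 characters left out ...]
0.5019 -0.0074] hullcirc [ 0.5035 -0.0067  0.0558]
side tin 141 [0.6248 0.4715 0.0298] mec [0.6115 0.4752] hullcirc [0.6103 0.4761 0.0334]
side pa 36 [ 0.5908 -0.2835  0.0717] mec [ 0.5923 -0.2882] hullcirc [ 0.5918 -0.2886  0.0166]
side pb 34 [ 0.4717 -0.3134  0.0714] mec [ 0.4713 -0.3161] hullcirc [ 0.4708 -0.3157  0.0147]
((675.923095703125, -91.59376525878906), (130.89500427246094, 131.96514892578125), 78.1400146484375)
((529.8175659179688, -317.01568603515625), (207.81243896484375, 135.07070922851562), 2.382235050201416)
[-1.36648366e+00  5.28386455e-01  1.43375419e+00  3.72955718e-05
  1.18138936e+00 -1.78473428e-01] [-3.13969219e+00 -3.77862136e-04  3.82771546e-01] 0.08709060994379264
```

```bash
cat > r.py <<'E'
from rig import env
from h import *
def P(): return np.array(env.current_eef_pos())
def st(tag=""):
    print(tag,"t%.1f"%env.current_time_s(),"pos",P().round(4),"yaw",round(env.current_orientation()[2],3),"F",np.round(env.current_ft_force(),1),"w",round(env.current_width(),4))
def go(x,y,z,yaw): env.move_pose([x,y,z],[np.pi,0,yaw])
def ln(x,y,z,feed=.15,yaw=None,fl=None):
    return env.line_to([x,y,z],feed=feed,attitude=None if yaw is None else [np.pi,0,yaw],force_limit=fl)
def pic(n,name):
    c=env.capture(n); np.savez(name+".npz",**c); cv2.imwrite(f"pics/{name}.png",cv2.resize(c["image"][:,:,::-1],(800,600),interpolation=cv2.INTER_CUBIC)); return c
E
python3 - <<'E'
from r import *
sx,sy=.5036,-.0124
go(sx,sy,.2,0.0); st("above")
print(ln(sx,sy,.068,.12,fl=8)); st("down")
env.command_gripper(.05,grasp_force=15); st("grip")
print(ln(sx,sy,.2,.12,fl=15)); st("up")
E
```

```text
above t2.4 pos [ 0.504  -0.0132  0.2001] yaw -0.001 F [-0.1 -0.6 -1. ] w 0.0874
False
down t3.6 pos [ 0.5041 -0.0125  0.0685] yaw -0.0 F [0.3 0.5 0.2] w 0.0873
grip t4.1 pos [ 0.5038 -0.0125  0.0683] yaw 0.0 F [-0.7  0.2  3. ] w 0.0648
False
up t5.4 pos [ 0.503  -0.0123  0.1993] yaw -0.0 F [-0.2  0.1 -1.6] w 0.065
```

```bash
python3 - <<'E'
from r import *
tx,ty=.676,-.0918
ln(tx,ty,.2,.2,yaw=-.2); st("over tray")
print(ln(tx,ty,.063,.1,fl=6)); st("down")
env.command_gripper(.078); st("open")
ln(tx,ty,.25,.2)
go(.5,-.35,.3,0.); 
pic("top","t1"); pic("side","s1"); st()
E
```

```text
over tray t6.5 pos [ 0.6749 -0.0913  0.1994] yaw -0.2 F [-0.   0.8 -0.1] w 0.0647
False
down t8.0 pos [ 0.6766 -0.092   0.0639] yaw -0.2 F [-0.5 -0.5 -0.7] w 0.0648
open t8.6 pos [ 0.676  -0.0918  0.063 ] yaw -0.2 F [-0.2 -0.4  0.5] w 0.0779
 t11.0 pos [ 0.5008 -0.3488  0.2995] yaw 0.002 F [-0.5 -0.1 -0.3] w 0.0777
```

View pics/t1.png

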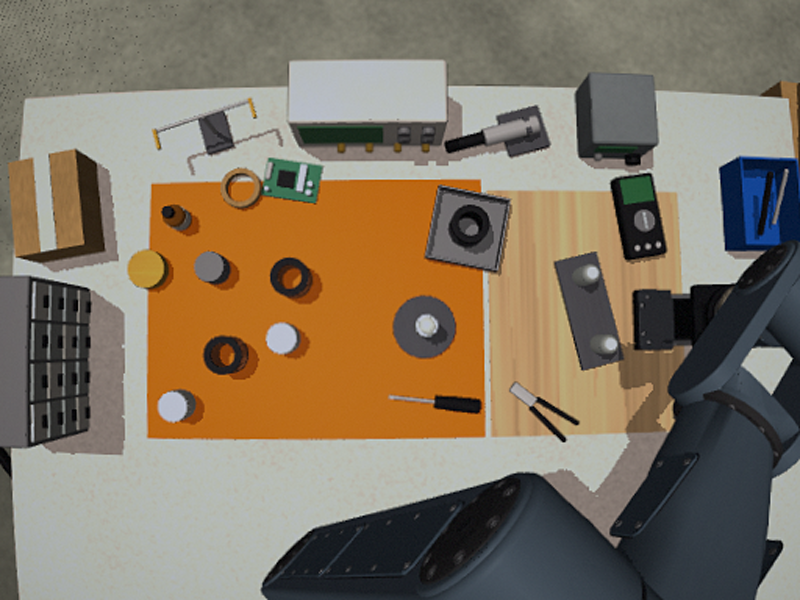

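View pics/s1.png

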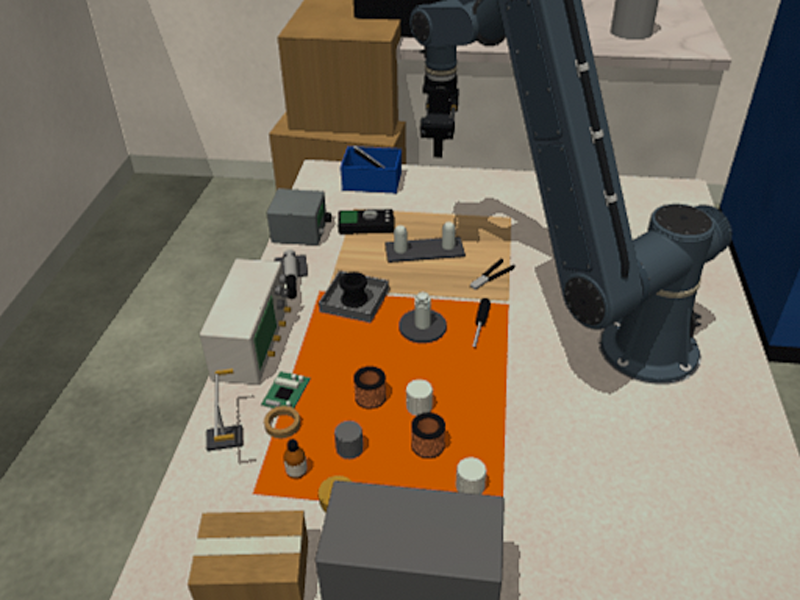

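The top view shows the empty reel in the tray at (468,226), and nothing else has moved. Next is full reel A, at (291,278). I'll grip it along both axes to centre it.

```bash
python3 - <<'E'
from r import *
c=dict(np.load("t1.npz")); X=cloud(c).reshape(-1,3)
for k,(x,y,z,r) in {"A":(.5896,.215,.06,.033),"tip":(.5036,-.0124,.089,.018),"emp":(.676,-.092,.064,.033)}.items():
    Q=X[(np.hypot(X[:,0]-x,X[:,1]-y)<r+.02)&(abs(X[:,2]-z)<.006)]; hu=cv2.convexHull(Q[:,:2].astype(np.float32)).reshape(-1,2)
    print(k,np.round(circ(hu),4),np.round(Q.mean(0),4))
ax,ay=.5896,.2150
go(ax,ay,.2,0.); print(ln(ax,ay,.048,.12,fl=8)); 
env.command_gripper(.05,grasp_force=10); st("g1")
env.command_gripper(.085)
ln(ax,ay,.1,.15); ln(ax,ay,.1,.15,yaw=1.5708); print(ln(ax,ay,.048,.12,fl=8))
env.command_gripper(.05,grasp_force=35); st("g2")
print(ln(ax,ay,.2,.12)); st("up")
E
```

```text
A [0.5893 0.2159 0.0321] [0.5898 0.2163 0.0598]
tip [ 0.5034 -0.0125  0.017 ] [ 0.504 -0.012  0.09 ]
emp [ 0.6765 -0.0912  0.0326] [ 0.6762 -0.0907  0.0634]
False
g1 t14.8 pos [0.59   0.2151 0.0486] yaw -0.0 F [-0.2  0.5  3.4] w 0.0661
False
g2 t18.8 pos [0.5902 0.2151 0.0487] yaw 1.571 F [-0.5  1.   3. ] w 0.0658
False
up t20.2 pos [0.5889 0.2149 0.199 ] yaw 1.571 F [ 0.6  0.3 -4. ] w 0.0656
```

```bash
python3 - <<'E'
from r import *
sx,sy=.5036,-.0124
ln(sx,sy,.2,.2); st("over")
h=ln(sx,sy,.062,.06,fl=6); st(f"down {h}")
if not h:
    h=ln(sx,sy,.0595,.03,fl=6); st(f"d2 {h}")
E
```

```text
over t21.6 pos [ 0.5039 -0.0118  0.2001] yaw 1.571 F [ 1.2 -0.2 -3.7] w 0.0654
down False t24.0 pos [ 0.5037 -0.0124  0.0622] yaw 1.571 F [-0.3  0.  -4. ] w 0.0656
d2 False t24.3 pos [ 0.5041 -0.0125  0.0606] yaw 1.571 F [-1.1  0.2  5.9] w 0.0658
```

```bash
python3 - <<'E'
from r import *
env.command_gripper(.083); st("open")
sx,sy=.5036,-.0124
ln(sx,sy,.2,.2); go(.5,-.3,.3,0.)
c=pic("top","t2"); pic("side","s2"); X=cloud(c).reshape(-1,3)
for k,(x,y,z,r) in {"B":(.459,.329,.06,.033),"stand":(.5036,-.0124,.072,.033),"cap":(.6091,.3546,.054,.026),"pa":(.5893,-.2943,.075,.017)}.items():
    Q=X[(np.hypot(X[:,0]-x,X[:,1]-y)<r+.02)&(abs(X[:,2]-z)<.006)]
    if len(Q)<9: print(k,len(Q)); continue
    hu=cv2.convexHull(Q[:,:2].astype(np.float32)).reshape(-1,2)
    print(k,np.round(circ(hu),4),np.round(Q.mean(0),4))
st()
E
```

```text
open t24.9 pos [ 0.5036 -0.0124  0.0594] yaw 1.571 F [-0.2 -0.7  0.4] w 0.083
B [0.4589 0.3295 0.0328] [0.4585 0.3299 0.0599]
stand [ 0.5023 -0.011   0.0323] [ 0.5021 -0.0109  0.0716]
cap [0.6092 0.3546 0.0262] [0.6091 0.3541 0.0536]
pa [ 0.5898 -0.2941  0.016 ] [ 0.5886 -0.2922  0.076 ]
 t27.1 pos [ 0.4999 -0.2984  0.2989] yaw 0.002 F [0.4 0.6 0.7] w 0.0829
```

View pics/t2.png

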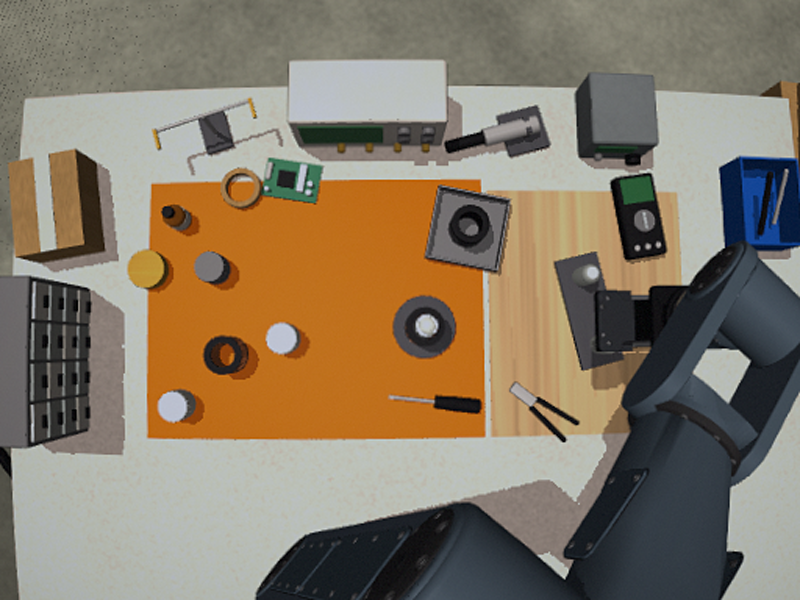

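The top view shows the full reel down on the spindle at (425,326), and B at (226,354) hasn't moved. Next, B goes to rack post a at (588,275).

```bash
python3 - <<'E'
from r import *
ax,ay=.4590,.3292
go(ax,ay,.2,0.); print(ln(ax,ay,.048,.12,fl=8)); 
env.command_gripper(.05,grasp_force=10); st("g1")
env.command_gripper(.083)
ln(ax,ay,.1,.15); ln(ax,ay,.1,.15,yaw=1.5708); print(ln(ax,ay,.048,.12,fl=8))
env.command_gripper(.05,grasp_force=35); st("g2")
print(ln(ax,ay,.2,.15)); st("up")
px,py=.5895,-.2944
go(px,py,.2,1.5708); st("over")
h=ln(px,py,.062,.07,fl=6); st(f"down {h}")
if not h:
    h=ln(px,py,.0595,.03,fl=6); st(f"d2 {h}")
E
```

```text
False
g1 t31.2 pos [0.4591 0.329  0.0484] yaw 0.0 F [ 0.5 -1.3  4.6] w 0.0663
False
g2 t35.1 pos [0.4592 0.3294 0.0487] yaw 1.571 F [-0.9  0.6  4.8] w 0.0651
False
up t36.3 pos [0.4582 0.3288 0.1989] yaw 1.571 F [-0.6  0.2 -4. ] w 0.0658
over t38.5 pos [ 0.5898 -0.2929  0.2   ] yaw 1.572 F [ 0.2 -0.4 -4.6] w 0.0648
down False t40.7 pos [ 0.5897 -0.2946  0.0625] yaw 1.571 F [ 0.3  0.5 -3.8] w 0.0654
d2 False t40.9 pos [ 0.5902 -0.2949  0.0607] yaw 1.571 F [-0.2  0.1  2.3] w 0.0652
```

```bash
python3 - <<'E'
from r import *
env.command_gripper(.083); st("open")
px,py=.5895,-.2944
ln(px,py,.2,.2); go(.5,-.05,.32,0.)
c=pic("top","t3"); pic("side","s3"); X=cloud(c).reshape(-1,3)
for k,(x,y,z,r) in {"pa":(px,py,.072,.033),"cap":(.6091,.3546,.054,.026)}.items():
    Q=X[(np.hypot(X[:,0]-x,X[:,1]-y)<r+.02)&(abs(X[:,2]-z)<.006)]
    if len(Q)<9: print(k,len(Q)); continue
    hu=cv2.convexHull(Q[:,:2].astype(np.float32)).reshape(-1,2)
    print(k,np.round(circ(hu),4),np.round(Q.mean(0),4))
st()
for yw in (-.9,-.5,0,.8,2.2,3.,3.3): 
    q=env.ik([.5036,-.0124,.13],[np.pi,0,yw]); print(yw,None if q is None else np.round(q,2))
E
```

```text
open t41.6 pos [ 0.5894 -0.2944  0.0594] yaw 1.571 F [ 0.2 -0.2 -0.3] w 0.0829
pa [ 0.5882 -0.294   0.0324] [ 0.5883 -0.2931  0.0717]
cap [0.6089 0.3544 0.0263] [0.6089 0.354  0.0537]
 t44.2 pos [ 0.5002 -0.0504  0.3195] yaw -0.0 F [ 0.2 -0.   0.5] w 0.0831
-0.9 [-0.25  0.54  1.84 -0.    0.76  2.22]
-0.5 [-0.25  0.54  1.84 -0.    0.76  1.82]
0 [-0.25  0.54  1.84 -0.    0.76  1.32]
0.8 [-0.25  0.54  1.84 -0.    0.76  0.52]
2.2 [-0.25  0.54  1.84  0.    0.76 -0.88]
3.0 [-0.25  0.54  1.84  0.    0.76 -1.68]
3.3 [-0.25  0.54  1.84  0.    0.76 -1.98]
```

View pics/t3.png

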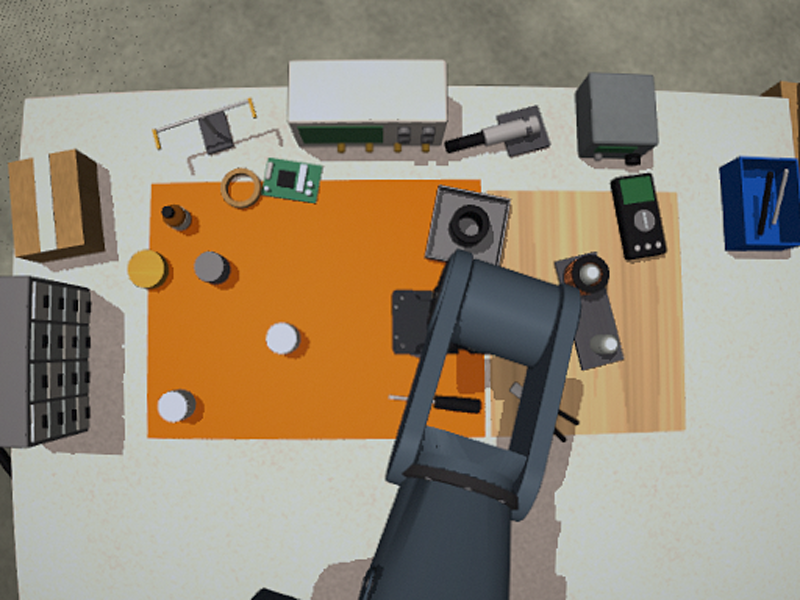

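View pics/s3.png

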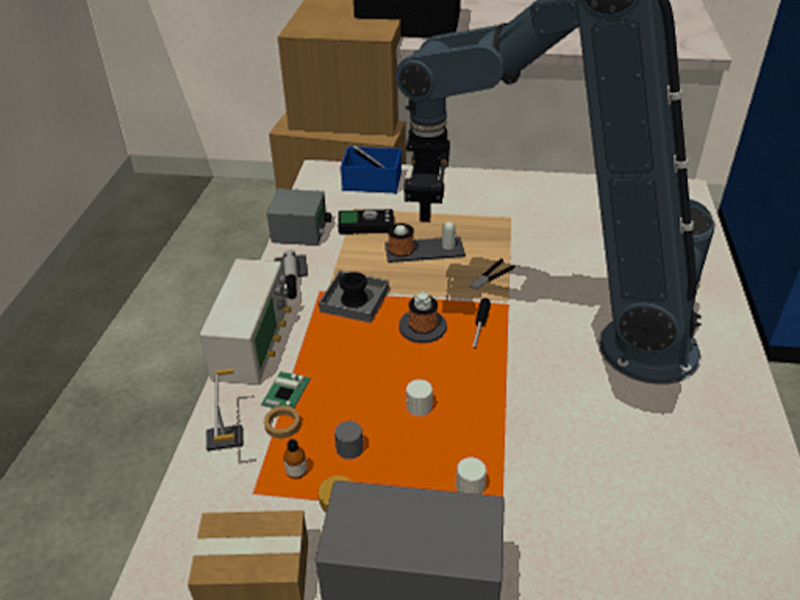

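The views show B down on post a at (588,273), the first full reel on the spindle, and the grey cap unmoved at (211,267). There's no third reel. Next is the cap.

```bash
python3 - <<'E'
from r import *
ax,ay,g=.6091,.3545,.041
go(ax,ay,.2,1.5708); print(ln(ax,ay,g,.12,fl=8)); 
env.command_gripper(.04,grasp_force=8); st("g1")
env.command_gripper(.083)
ln(ax,ay,.1,.15); ln(ax,ay,.1,.15,yaw=0.); print(ln(ax,ay,g,.12,fl=8))
env.command_gripper(.04,grasp_force=30); st("g2")
zg=P()[2]
print(ln(ax,ay,.25,.15)); st("up")
sx,sy=.5036,-.0124
go(sx,sy,.25,.8); st("over")
ln(sx,sy,.15,.1)
h=ln(sx,sy,.122,.02,fl=4); st(f"down {h}"); print("grip off",zg-.027)
E
```

```text
False
g1 t47.9 pos [0.6092 0.3545 0.0411] yaw 1.571 F [-1.1 -0.5  0.7] w 0.0516
False
g2 t52.3 pos [0.6092 0.3545 0.0414] yaw 0.0 F [-0.9 -0.1  2.5] w 0.051
False
up t53.8 pos [0.6085 0.3542 0.2486] yaw -0.0 F [-0.1  0.7 -1.1] w 0.0512
over t55.2 pos [ 0.5042 -0.0121  0.25  ] yaw 0.8 F [-0.3 -0.9 -1.3] w 0.0513
down False t57.9 pos [ 0.5045 -0.0128  0.1223] yaw 0.8 F [ 3.1 -2.3  0.3] w 0.0512
grip off 0.014362201351036278
```

```bash
python3 - <<'E'
from r import *
sx,sy=.5036,-.0124
st()
h=ln(sx,sy,.114,.01,fl=5); st(f"down {h}"); pic("side","s4")
im=cv2.imread("pics/s4.png")[200:400,300:560]; cv2.imwrite("pics/s4c.png",cv2.resize(im,None,fx=3,fy=3,interpolation=cv2.INTER_CUBIC))
E
```

```text
t57.9 pos [ 0.5045 -0.0128  0.1223] yaw 0.8 F [ 3.1 -2.3  0.3] w 0.0512
down True t58.4 pos [ 0.5047 -0.0128  0.1189] yaw 0.8 F [-0.6 -0.3  2.5] w 0.0514
```

View pics/s4c.png

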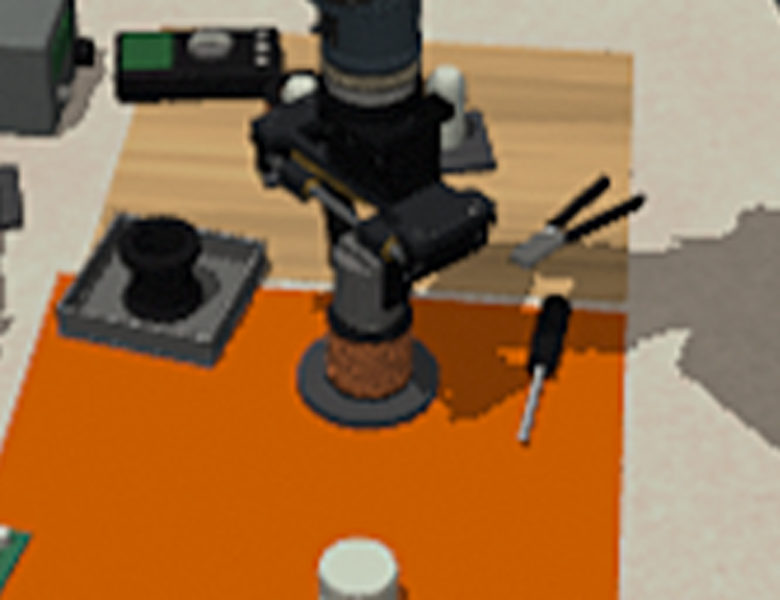

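The side crop shows the cap sitting upright on the spindle at about (365,285). The TCP height gives cap_mid ≈ 104.5 mm, so the lugs fell straight into the thread start. I'll screw it clockwise in small steps while watching force and torque.

```bash
cat > screw.py <<'E'
from r import *
def screw(y0,z0,total,step=.1,tmax=1.2,fmax=30,extra=0):
    sx,sy=.5036,-.0124
    a=0
    while a<total-1e-6:
        a=min(total,a+step)
        h=ln(sx,sy,z0-.00313*a-extra,.02,yaw=y0-a,fl=25)
        F=np.array(env.current_ft_force()); T=np.array(env.current_ft_torque())
        print("%.2f"%a,h,"t%.1f"%env.current_time_s(),"z%.4f"%P()[2],"yaw%.3f"%env.current_orientation()[2],"F",F.round(1),"Tz",T.round(2))
        if h or abs(T[2])>tmax or abs(F[2])>fmax: break
E
python3 - <<'E'
from screw import *
screw(.8,.1187,.6)
E
```

```text
0.10 False t58.8 z0.1187 yaw0.701 F [ 3.8 -0.9  2.6] Tz [-0.17 -0.86  0.06]
0.20 False t59.1 z0.1183 yaw0.603 F [ 4.3 -0.4  3.8] Tz [-0.27 -0.9  -0.02]
0.30 False t59.3 z0.1180 yaw0.504 F [ 4.5 -2.1  3.6] Tz [-0.44 -0.96 -0.01]
0.40 False t59.6 z0.1177 yaw0.404 F [ 3.8 -2.6  3.6] Tz [-0.59 -0.85  0.  ]
0.50 False t59.8 z0.1173 yaw0.304 F [ 4.  -2.1  3.5] Tz [-0.66 -0.87  0.  ]
0.60 False t60.1 z0.1170 yaw0.204 F [ 2.7 -4.1  4.1] Tz [-0.71 -0.64 -0.05]
```

```bash
python3 - <<'E'
from screw import *
screw(.2,.1168,1.2)
E
```

```text
0.10 False t60.3 z0.1167 yaw0.105 F [ 2.7 -5.4  4.5] Tz [-0.85 -0.53 -0.08]
0.20 False t60.6 z0.1163 yaw0.005 F [ 2.4 -4.5  4.8] Tz [-0.78 -0.5  -0.11]
0.30 False t60.8 z0.1160 yaw-0.095 F [ 2.4 -4.4  6.9] Tz [-0.72 -0.42 -0.16]
0.40 False t61.1 z0.1157 yaw-0.195 F [ 1.8 -3.3  5.3] Tz [-0.6  -0.47 -0.11]
0.50 False t61.3 z0.1153 yaw-0.295 F [ 2.  -3.6  6.2] Tz [-0.47 -0.48 -0.16]
0.60 False t61.6 z0.1151 yaw-0.395 F [ 2.1 -2.3  4.8] Tz [-0.32 -0.52 -0.09]
0.70 False t61.8 z0.1148 yaw-0.496 F [ 2.9 -1.6  4.6] Tz [-0.26 -0.57 -0.08]
0.80 False t62.1 z0.1145 yaw-0.595 F [ 2.5 -1.2  5.6] Tz [-0.15 -0.7  -0.05]
0.90 False t62.3 z0.1143 yaw-0.695 F [ 4.4 -2.3  4. ] Tz [-0.28 -0.9   0.06]
1.00 False t62.6 z0.1142 yaw-0.793 F [ 5.3 -2.2  5.5] Tz [-0.16 -0.73  0.54]
1.10 False t62.8 z0.1140 yaw-0.892 F [3.1 1.4 9.8] Tz [ 0.34 -0.62  0.6 ]
1.20 False t63.1 z0.1138 yaw-0.993 F [ 2.8  4.3 10.1] Tz [ 0.75 -0.64  0.7 ]
```

Torque rose at about 1.5 rad of turn and z levelled off, with the TCP at .114 and cap_mid ≈ 100 mm. That means it's home, so I'll release and check.

```bash
python3 - <<'E'
from r import *
env.command_gripper(.083); st("open")
p=P(); ln(p[0],p[1],.22,.15); go(.45,-.45,.35,0.); env.wait(.5)
c=pic("top","t5"); s=pic("side","s5")
for n,cc in(("top",c),("side",s)):
    X=cloud(cc).reshape(-1,3)
    for k,(x,y,z,r) in {"cap":(.5036,-.0124,.127,.026),"reel":(.5036,-.0124,.072,.033),"emp":(.676,-.092,.064,.033),"pa":(.5895,-.2944,.072,.033)}.items():
        Q=X[(np.hypot(X[:,0]-x,X[:,1]-y)<r+.015)&(abs(X[:,2]-z)<.008)]
        if len(Q)<9: print(n,k,len(Q)); continue
        hu=cv2.convexHull(Q[:,:2].astype(np.float32)).reshape(-1,2)
        A=np.c_[Q[:,:2]-Q[:,:2].mean(0),np.ones(len(Q))]; w=np.linalg.lstsq(A,Q[:,2],rcond=None)[0]
        print(n,k,np.round(circ(hu),4),"medz",np.round(np.median(Q[:,2]),4),"slope",w[:2].round(3))
a=cv2.imread("pics/t5.png")[160:420,340:660];b=cv2.imread("pics/s5.png")[190:385,300:540]
cv2.imwrite("pics/c5.png",np.vstack([cv2.resize(a,(400,325)),cv2.resize(b,(400,275))])); st()
cv2.imwrite("pics/c5.png",np.hstack([cv2.resize(a,(400,325)),cv2.resize(b,(400,325))]))
E
```

```text
open t63.9 pos [ 0.5036 -0.0124  0.113 ] yaw -1.0 F [-0.6  0.1  0.6] w 0.0829
top cap [ 0.5034 -0.0123  0.0259] medz 0.1267 slope [ 0.005 -0.008]
top reel [ 0.5023 -0.011   0.0323] medz 0.0722 slope [-0.005 -0.005]
top emp [ 0.6764 -0.0908  0.0326] medz 0.0631 slope [0.001 0.007]
top pa [ 0.5884 -0.2938  0.0325] medz 0.072 slope [0.007 0.009]
side cap [ 0.505  -0.0114  0.0273] medz 0.1266 slope [ 0.021 -0.012]
side reel [ 0.505  -0.0087  0.0332] medz 0.0721 slope [-0.013 -0.053]
side emp [ 0.6785 -0.0878  0.0345] medz 0.0627 slope [-0.006  0.007]
side pa [ 0.5898 -0.2913  0.034 ] medz 0.0719 slope [ 0.01  -0.013]
 t67.1 pos [ 0.45   -0.4499  0.35  ] yaw 0.0 F [0.6 0.5 0.8] w 0.0832
```

View pics/c5.png

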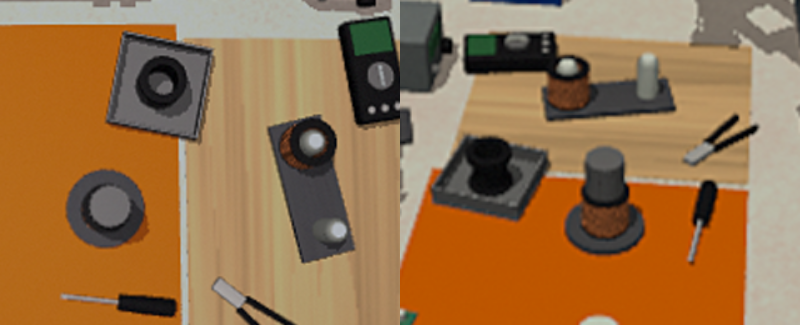

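View pics/t5.png

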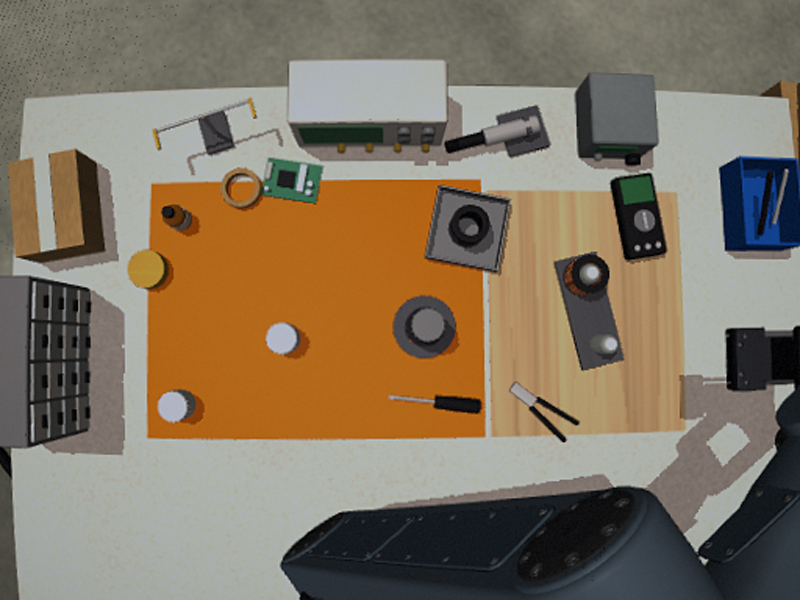

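The pictures show:

- **Cap:** level on the stand at (427,325). Its top is at 126.7 mm, so its mid is about 99.7 mm.
- **Reels:** one full reel on the spindle, one on post a at (588,273), and the empty reel in the tray at (468,226).
- **Bystanders:** none have moved.

Now I'll hand in.

```bash
python3 -c "
from rig import env
print(env.sign_off(), env.current_time_s())"
```

```text
the job is handed in; nothing more can be done
the job is handed in; nothing more can be done
```

The reel change is finished and handed in at about 67 s of the 192 s allowed. No verdict is reported, so the results below rest on my own last checks.

- **Empty reel:** it is in the grey tray, about 1 mm from the tray's centre.
- **Full reels:** there were only two. One is fully down on the spindle with its top at 72 mm, about 2 mm off centre. The other is fully down on the upper rack post in the top view, also with its top at 72 mm, about 1 mm off centre.
- **Cap:** it fell straight into a thread start when I set it on, at a mid height of about 104.5 mm, so the backward turn was not needed and I skipped it. I turned it clockwise until it met a firm stop at about 1.5 to 1.6 rad. It is now level, with its mid at about 99.7 mm.
- **Bystanders:** none looks moved in the last pictures, and the arm was clear of everything.

**Disagreement:** the side camera's positions differ from the top camera's by up to about 6 mm in y at the far end of the bench. I relied on the top camera, and every fit and placing agreed with it. The side camera also showed a 0.05 rad slope on the partly hidden spindle reel, where the top camera showed it level. No check failed.

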